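Hang the impression tray on the tray tree

ROBOT

A 6-joint arm with a two-finger parallel gripper is mounted at the origin on the work surface. World frame = base frame: x ahead of the robot, y to its left, z up, the work surface at z = 0. Lengths are in m, angles in rad, forces in N, time in s.
With the tool pointing down it reaches from about 0.3 to 0.875 m from the base axis. Payload 6.4 kg.
Tool frame: the origin (TCP) lies midway between the tips of the shut fingers; the grasp point (between the pads) lies 19 mm behind it; z points along the fingers, y is the line along which they close (so a half turn about z gives the same grasp; the last joint's range is limited). The gripper opens to 88 mm and grips with 3 to 60 N. Pads are 18 mm wide; open, the fingers measure 123 mm over their backs; the gripper's body (75 mm by 187 mm) begins 45 mm behind the grasp point.
Start: joints at [-1.465, 0.181, 1.607, -0, 1.354, -0.206], TCP at [0.176, -0.547, 0.239] pointing down, gripper open.
Joint ranges: [-2.99, 2.99], [-0.89, 2.07], [0.3, 2.58], [-1.14, 4.28], [0, 2.63], [-3.12, 3.12]. Speed limits (rad/s): [2.57, 2.57, 3.01, 3.14, 3.14, 3.14].

INTERFACE

Orientations are given as a unit quaternion [x, y, z, w].
In Python, from cell import r, eyes, nets gives the robot as it stands. The module is installed in compiled form; this text tells all that it offers.
- The arm moves only by the shell command python3 -m pendant 'ROWS' [FORCE]. ROWS is JSON, a list that holds one entry, the list of rows, each a list of 5 numbers: the shift along the tool's x, y, z in cm, then the turn about the tool's z in rad, then the gripper's target within -1 to 1 (shut at 1, half-way at 0, fully open at -1). In form: [[[dx, dy, dz, twist, grip], ...]]. A call has 1 to 8 rows; each row is the pose to reach, as a shift and turn from the pose commanded when the call began, along the tool's axes at that moment; what a row does not reach only later rows make up. A row lasts 1/12 s, in which the tool goes at most 41.7 mm and 7.16 degrees, less where a joint would pass 70% of its speed; a pose out of reach is approached as far as the arm can. A call with a gripper value outside its range is refused whole. The fingers move at their own pace and stop on an object; FORCE is the grip in N (left out, the last holds). Time passes only in rows, so rows that repeat a pose let the fingers close. It gives the time, the measured TCP pose, the force, the opening and the grip force at its end, in the units of the state.
- r.sense(): the state, without advancing time (a new reading comes with each control period).
- eyes.snapshot(name): name is "side" or "top"; returns the picture (400x640x3 uint8, blue, green, red); there is no depth.
- eyes.camera_params(name): a dict with "K" (3x3 intrinsics, pixels), "origin" and "orientation" of the camera in the world. Camera axes: x right, y down, z forward; pixel columns grow to the right and rows downward; lengths in m; the calibration is good to about 2 mm. A picture is of the moment at which its call begins. camera_params takes no time and is no camera call.
- r.job_done(): hands the job in; it is judged then, once.
Trained networks look in the newest picture that a camera, given by its name, has taken for a name from the list of things; names that differ only in an ending like _2 or _b are one class to them, and where a whole thing is asked for, a point or a joint stands for the part that bears it (a point fixed in the world has none). Each returns a list of dicts, best first, with "conf" (0 to 1); they miss things now and then, are a little off and sometimes report something else, mostly with a low value. They report only what shows in the picture. A call takes as long as a camera call.
- nets.trace(camera, thing): "mask" (400x640 bool, what is visible of it) and "bbox" ([left, top, width, height] in pixels, round what is visible of it).
The state is a dict: "t": time; "joints": joint angles; "joint_velocities": joint speeds; "tau": joint torques, N m; "tcp_pos": TCP position; "tcp_rot": TCP orientation; "wrist_force": force on the tool from outside, world axes, zero at the start; "wrist_torque": the same for the moment, N m; "grip_width": finger opening in m; "finger_force": force on a finger pad.
Only numpy, scipy, OpenCV 4.12 (cv2) and the standard library are available. Lean on these libraries where they do the work, as an engineer would, in place of code of your own. Each camera call takes 0.05 s, during which the arm holds its last target. There are 200 camera calls.

TASK

Turn the tray tree by its wooden post until its one empty branch points straight out over the long toe of the stand. Then take the upper tray from the slot block and hang it on that branch: eye over the turned-up tip, back against the sprung collar far enough to clear the tip, then down so that the handle sits on the bar, trapped between tip and collar. Feel your way and never push the tray against the tree with more than about 15 newtons, let go of everything, and leave the other things on the bench where they are.

Things in the scene. Friction and masses are not known exactly. Their poses are not given: they have to be found in the camera images.
- stand: Tray tree, fixed: dark iron disc foot 150 mm across, 14 mm high, with one straight toe (22 mm wide, reaching 115 mm from the axis), steel column 24 mm thick. Origin on the column axis at bench level; the toe points along its own -x, roughly towards the robot; z up. On top turns a carousel with four level branches 90 degrees apart at 150 mm height: three carry trays fixed to them, one is empty.
- carousel (a joint): Turn of the carousel about the upright column, rad. 0 = empty branch straight over the toe; grows anticlockwise seen from above. Range -0.6 to 3.0, starts at 0.8 to 2.4. Plain friction of 0.2 N m (5 N at the post), stays where left.
- post_top (a point): Top centre of the upright round wooden post on the carousel: 12 mm thick, 46 mm tall, 40 mm from the column axis, 45 degrees clockwise (from above) from the empty branch. Its top is 206 mm above the bench; the carousel disc it stands on is 110 mm across with its top at 160 mm; the hung trays reach 163 mm. Turns with the carousel.
- branch (a point): Mouth of the empty branch's socket tube (12 mm thick), on the branch's centre line, 70 mm from the column axis, 150 mm above the bench; turns with the carousel. Own +x points along the branch inwards to the column, z up. From it runs a level bar 6 mm thick, ending in an upright square tip (6 mm thick, 7 wide), its flat top 11 mm above the centre line.
- tray: Dull tin upper impression tray, 40 to 85 g, loose, upright in the slot block, handle up. Origin: middle of its lower edge, in the handle's plane; z up along the handle, y across it, x normal to it. Arch 66 mm wide (y), 57 mm tall, from 2 mm behind to 12 mm in front (+x) of the origin. Flat handle 28 mm wide (y), 4 mm thick (x), to 110 mm above the origin. May hang either way round.
- eye (a point): Centre of the eye through the tray's handle: 13 mm wide, 22 mm tall, 89 mm above the tray's origin, axis along the tray's x. About 4 mm above the branch's centre line it passes freely over the tip; hung, the eye's upper edge sits on the bar and this point is 8 mm below the centre line.
- branch_axis (a point): Where the empty branch's centre line meets the column axis, axes as branch. The bar telescopes and is set anew each time (firm, do not shift it): the tip's inner face lies 85 to 113 mm from this point; this is not measured. On the bar a round collar, 20 mm across, 5 mm thick, is sprung outwards: its front face rests 1.5 mm inwards of the tip's inner face.
- collar_home (a point): Same point as branch_axis. The collar gives from about 2 N, plus 0.5 N per mm, and is hard against its end after 7 mm (6 N); the handle goes down behind the tip only with the collar pressed back over 2.5 mm, best 4 to 6 mm. Let go, the collar holds the handle against the tip.
- block: Pale wooden slot block fixed to the bench, 66 by 80 mm and 34 mm high; the tray stands in its slot, the slot's floor 5 mm up, so that it can be lifted straight up. Origin underneath, z up.
- dappen: Small green glass dappen dish, 38 mm across, 28 mm high; bystander, origin under its centre.
- scoop: Brass measuring scoop, cup 36 mm across and 20 mm high with a flat handle to 100 mm from the cup; bystander, origin under the cup.
- basin: Cream enamel basin 180 mm across, 60 mm high; bystander, origin under its centre.
- cast: Dental plaster cast 60 by 65 mm, 31 mm high; bystander, origin under its centre.
- jar: Brown closed jar 70 mm across, 100 mm high; bystander, origin under its centre.
- lower_tray: Lower impression tray lying flat, 60 mm square with a handle, 14 mm high; bystander, origin under its centre.

How it is judged:
By the outcome, as a careful person would: the job done as asked, in the order asked, and still so for the second after the job is handed in, with the robot touching nothing.
It also fails if it takes over 64 s, if anything falls off the work surface, if the arm or the gripper's body presses on something with over 40 N, if the wrist force passes 120 N, or if a joint passes its speed limit or range.

## Working session

There is one attempt and no reset: what is moved stays moved. The work goes in short steps, Python scripts to look and compute and a shell command to move; the robot and the scene stay as the last step left them, time stands still between calls to the robot, and variables do not carry over. Pictures are saved under pics/ and viewed, at most 10 in all, crops included, and the job is handed in when it is done.

```bash
mkdir -p pics; ls
cat > h.py <<'E'
import numpy as np, cv2
from scipy.spatial.transform import Rotation as R
from cell import r, eyes, nets
def cam(n):
    p=eyes.camera_params(n); q=np.array(p["orientation"],float)
    M=q if q.shape==(3,3) else R.from_quat(q).as_matrix()
    return np.array(p["K"]),np.array(p["origin"]),M
def px2z(n,u,v,z):
    K,o,M=cam(n); d=M@np.linalg.solve(K,[u,v,1.]); return o+d*(z-o[2])/d[2]
def proj(n,P):
    K,o,M=cam(n); c=K@(M.T@(np.array(P,float)-o)); return c[:2]/c[2]
def st():
    s=r.sense(); print("t",round(s["t"],2),"tcp",np.round(s["tcp_pos"],4),"F",np.round(s["wrist_force"],1),"w",round(s["grip_width"],4))
    print("toolaxes\n",np.round(R.from_quat(s["tcp_rot"]).as_matrix(),3)); return s
E
python3 - <<'E'
from h import *
s=st(); print(s["joints"])
a=[]
for n in("side","top"):
    print(n,eyes.camera_params(n)); im=eyes.snapshot(n); cv2.imwrite(f"pics/{n}0.png",im)
    for t in("stand","carousel","tray","block","post_top","branch"):
        for d in nets.trace(n,t)[:2]: 
            m=d["mask"]; ys,xs=np.nonzero(m); print(n,t,round(d["conf"],2),d["bbox"],xs.mean().round(1),ys.mean().round(1))
E
```

```text
pics
t 0.0 tcp [ 0.1764 -0.5467  0.2378] F [-0.4 -0.1 -1. ] w 0.0879
toolaxes
 [[ 0.952  0.307 -0.   ]
 [ 0.307 -0.952  0.002]
 [ 0.    -0.002 -1.   ]]
[-1.46530658e+00  1.81553790e-01  1.60800651e+00  8.97052079e-06
  1.35377322e+00 -2.06291484e-01]
side {'K': array([[521.01736472,   0.        , 327.21201575],
       [  0.        , 521.01736472, 212.09450898],
       [  0.        ,   0.        ,   1.        ]]), 'origin': array([0.04562596, 0.76190117, 0.92959281]), 'orientation': array([-0.29280659,  0.87774156, -0.356067  ,  0.13057697])}
side stand 0.72 [339.1, 99.7, 87.7, 91.8] 382.1 149.5
side carousel 0.61 [341.6, 98.4, 83.0, 84.5] 384.2 140.1
side tray 0.84 [293.4, 239.4, 26.9, 32.6] 306.6 256.1
side post_top 0.57 [337.6, 100.2, 89.3, 87.0] 384.1 139.9
side post_top 0.23 [293.8, 238.0, 27.9, 35.4] 306.7 256.2
side branch 0.6 [341.3, 96.2, 83.8, 88.4] 384.8 139.9
top {'K': array([[449.88327786,   0.        , 316.79334891],
       [  0.        , 449.88327786, 200.51531911],
       [  0.        ,   0.        ,   1.        ]]), 'origin': array([0.34517573, 0.15136313, 1.17366605]), 'orientation': array([ 0.70779206, -0.69924437,  0.07296114, -0.06902452])}
top stand 0.89 [400.3, 152.2, 80.3, 86.2] 438.4 194.2
top carousel 0.73 [400.6, 151.2, 85.5, 79.6] 443.3 188.7
top tray 0.67 [273.1, 207.4, 27.8, 14.1] 287.3 215.2
top block 0.72 [272.1, 200.9, 38.6, 28.7] 288.8 218.1
top block 0.55 [345.4, 253.2, 16.0, 11.1] 354.7 260.1
top post_top 0.65 [400.2, 156.2, 84.1, 75.1] 443.2 189.2
top branch 0.57 [402.7, 154.5, 82.7, 75.0] 443.8 189.5
```

Run:
```python
import cv2,numpy as np
t=cv2.imread("pics/top0.png"); s=cv2.imread("pics/side0.png")
a=cv2.resize(t[140:260,390:500],None,fx=3.6,fy=3.6,interpolation=cv2.INTER_CUBIC)
b=cv2.resize(t[180:250,250:330],None,fx=3.6,fy=3.6,interpolation=cv2.INTER_CUBIC)
c=cv2.resize(s[85:215,320:440],None,fx=3.3,fy=3.3,interpolation=cv2.INTER_CUBIC)[:,:400]
o=np.zeros((600,800,3),np.uint8)
o[:432,:396]=a[:432,:396]; h=min(c.shape[0],432); o[:h,400:400+c.shape[1]]=c[:h]
o[436:436+164,:288]=b[40:204]; o[436:600,400:800]=cv2.resize(s,(640,400))[200:364,200:600]
cv2.imwrite("pics/crop0.png",o)
```

```text
(no output)
```

View pics/crop0.png

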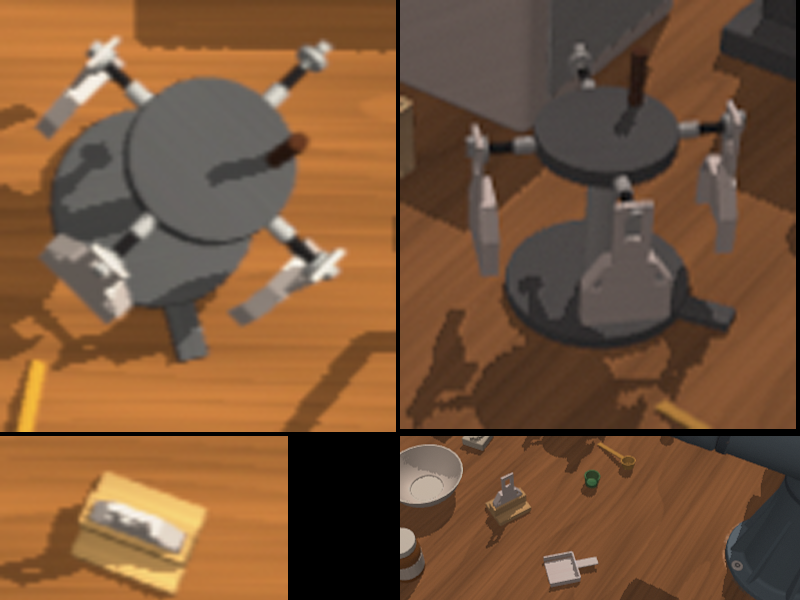

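View pics/top0.png

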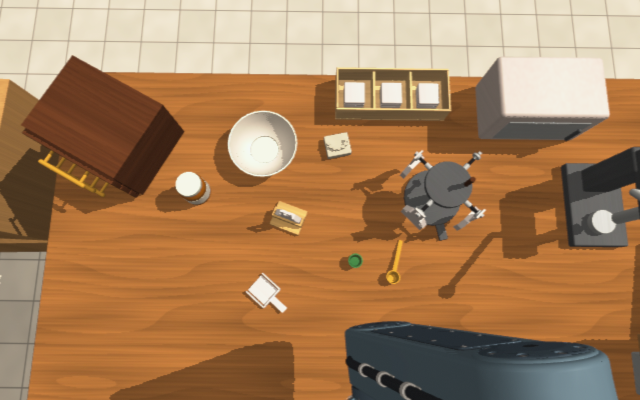

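The top view shows the stand at about (440,190), its empty branch upper right with the tip near (478,155) and the post near (471,180). The toe end is near (443,239) and the tray in its block near (288,216).

```bash
cat > est.py <<'E'
from h import *
from scipy.optimize import least_squares
T=lambda x,y:(390+x/3.6,140+y/3.6); S=lambda x,y:(320+(x-400)/3.3,85+y/3.3)
def model(p):
    x,y,yaw,th,L,dx,dy=p   # toe direction yaw angle; branch dir = yaw+th
    P=lambda rad,a,z:np.array([x+rad*np.cos(a),y+rad*np.sin(a),z])
    b=yaw+th
    return [("top",T(211,159),P(0,0,.16)),("top",T(186,357),P(.115,yaw,.014)),("top",T(318,55),P(L,b,.153)),
     ("top",T(293,145),P(.04,b-np.pi/4,.206)),("side",S(606,131),P(0,0,.16)),("side",S(725,314),P(.115,yaw,.014)),
     ("side",S(578,52),P(L,b,.155)),("side",S(640,58),P(.04,b-np.pi/4,.206))]
def f(p):
    e=[]
    for n,uv,X in model(p):
        q=proj(n,X)-uv
        if n=="side": q=q-p[5:7]
        e+=list(q)
    return e+list(p[5:7]*.5)
s=least_squares(f,[.4,-.15,np.pi,1.5,.1,0,0],loss="soft_l1")
print(np.round(s.x,4)); print(np.round(s.fun.reshape(-1,2),1))
for uv in [(288,215)]: print("tray",px2z("top",*uv,.06))
im=cv2.imread("pics/top0.png")
E
python3 est.py
python3 - <<'E'
from h import *
eyes.snapshot("side");eyes.snapshot("top")
for n in("top","side"):
  for t in ("tray","block"):
    for d in nets.trace(n,t)[:1]:
        m=d["mask"].astype(np.uint8); c=max(cv2.findContours(m,0,2)[0],key=cv2.contourArea)
        rr=cv2.minAreaRect(c); bp=cv2.boxPoints(rr); print(n,t,d["conf"],np.round(bp,1).tolist())
        if n=="top":
            W=np.array([px2z(n,*b,.034 if t=="block" else .075)[:2] for b in bp]); print(np.round(W,4).tolist(),W.mean(0))
E
python3 - <<'E'
import cv2,numpy as np
t=cv2.imread("pics/top0.png"); s=cv2.imread("pics/side0.png")
o=np.hstack([cv2.resize(t[190:246,260:316],(400,400),interpolation=2),cv2.resize(s[230:290,280:340],(400,400),interpolation=2)])
cv2.imwrite("pics/tray0.png",o)
E
```

```text
[ 0.5947 -0.1562  3.3403  2.1233  0.1082  0.7728 -0.4016]
[[-1.  -0.1]
 [ 0.2  0.7]
 [ 0.2 -0.3]
 [ 0.2 -0.2]
 [-0.7 -0.6]
 [ 1.3  0.8]
 [ 0.6  0.7]
 [-0.6 -1.5]
 [ 0.4 -0.2]]
tray [0.53426944 0.21825573 0.06      ]
top tray 0.74 [[274.3999938964844, 214.0], [277.3999938964844, 206.60000610351562], [302.70001220703125, 216.6999969482422], [299.79998779296875, 224.10000610351562]]
[[0.5339, 0.251], [0.5527, 0.2442], [0.5279, 0.1808], [0.5093, 0.1878]] [0.53096006 0.21598774]
top block 0.63 [[268.20001220703125, 224.1999969482422], [276.8999938964844, 200.6999969482422], [306.3999938964844, 211.60000610351562], [297.70001220703125, 235.10000610351562]]
[[0.5141, 0.2698], [0.5757, 0.2494], [0.5481, 0.1727], [0.4871, 0.1938]] [0.53123613 0.22141857]
side tray 0.65 [[284.3999938964844, 249.8000030517578], [311.6000061035156, 236.1999969482422], [323.0, 259.0], [295.79998779296875, 272.6000061035156]]
side block 0.8 [[284.6000061035156, 266.70001220703125], [321.8999938964844, 250.8000030517578], [332.70001220703125, 275.8999938964844], [295.3999938964844, 291.79998779296875]]
```

View pics/tray0.png

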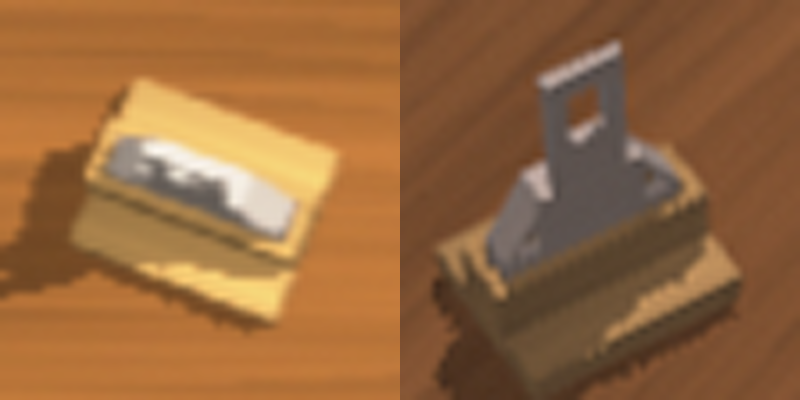

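The tray in its block shows the handle pointing up, with its plain face and eye facing the side camera. Next I move above the post.

```bash
cat > go.py <<'E'
import sys
from h import *
def go(P,yaw):
    s=r.sense(); M=R.from_quat(s["tcp_rot"]).as_matrix(); d=M.T@(np.array(P)-s["tcp_pos"])*100
    y0=np.arctan2(M[1,0],M[0,0]); tw=-((yaw-y0+np.pi)%(2*np.pi)-np.pi)
    print("shift cm",np.round(d,2),"twist",round(tw,3),"| tcp",np.round(s["tcp_pos"],4),"yaw",round(y0,4),"t",round(s["t"],2),"F",np.round(s["wrist_force"],1),"w",round(s["grip_width"],4),"j6",round(s["joints"][5],2))
if __name__=="__main__":
    a=list(map(float,sys.argv[1:])); go(a[:3],a[3])
E
python3 go.py .593 -.196 .25 1.537
```

```text
shift cm [ 50.43 -20.65  -1.13] twist -1.225 | tcp [ 0.1764 -0.5473  0.2387] yaw 0.3118 t 1.0 F [-0.1  0.5 -1. ] w 0.0881 j6 -0.21
```

```bash
python3 -m pendant '[[[4,-1.6,-1.1,0,-1],[8,-3.3,-1.1,-0.1,-1],[12,-4.9,-1.1,-0.2,-1],[16,-6.5,-1.1,-0.3,-1],[20,-8.2,-1.1,-0.4,-1],[24,-9.8,-1.1,-0.5,-1],[28,-11.4,-1.1,-0.6,-1],[32,-13,-1.1,-0.7,-1]]]'; python3 go.py .593 -.196 .25 1.537
```

```text
t: 1.67
tcp_pos: [0.4321, -0.3324, 0.25]
tcp_rot: [0.874, 0.487, 0.0, 0.0]
wrist_force: [0.3, -0.7, -0.2]
grip_width: 0.0884
finger_force: 0.0
shift cm [20.06  6.5   0.  ] twist -0.52 | tcp [ 0.4321 -0.3324  0.25  ] yaw 1.0165 t 1.67 F [ 0.3 -0.7 -0.2] w 0.0884 j6 -0.32
```

```bash
python3 -m pendant '[[[4,1.3,0,-0.1,-1],[8,2.6,0,-0.2,-1],[12,3.9,0,-0.3,-1],[16,5.2,0,-0.4,-1],[20.1,6.5,0,-0.52,-1],[20.1,6.5,0,-0.52,-1],[20.1,6.5,0,-0.52,-1]]]'>/dev/null; python3 go.py .593 -.196 .17 1.537
python3 - <<'E'
from h import *
a=eyes.snapshot("top")[130:250,390:510];b=eyes.snapshot("side")[60:180,320:440]
cv2.imwrite("pics/c1.png",cv2.resize(np.hstack([a,b]),(800,400),interpolation=2))
s=r.sense();print([np.round(proj(n,[.593,-.196,.206]),1) for n in("top","side")],[np.round(proj(n,s["tcp_pos"]),1) for n in("top","side")])
E
```

```text
shift cm [-0.02 -0.08  7.93] twist -0.001 | tcp [ 0.5939 -0.1958  0.2493] yaw 1.5356 t 2.25 F [-0.3 -0.1  0.1] w 0.0878 j6 -0.47
[array([471.5, 180.2]), array([393. , 100.8])] [array([479.6, 175.6]), array([395. ,  85.1])]
```

View pics/c1.png

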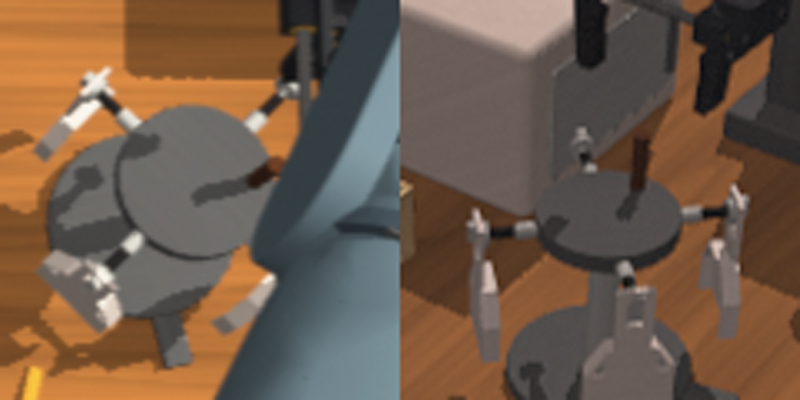

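The side picture shows the fingers straddling the post, whose top is near crop (640,140). I'll go down and grip it gently.

```bash
python3 - <<'E'
from h import *
print(px2z("top",495,137,.2),px2z("top",478,137,0.02))
E
python3 -m pendant '[[[0,0,2,0,-1],[0,0,4,0,-1],[0,0,6,0,-1],[0,0,7,0,-1],[0,0,7.9,0,-1],[0,0,7.9,0,-1],[0,0,7.9,0,0.8],[0,0,7.9,0,0.8]]]' 6; python3 -m pendant '[[[0,0,0,0,0.8],[0,0,0,0,0.9],[0,0,0,0,1],[0,0,0,0,1],[0,0,0,0,1],[0,0,0,0,1]]]' 6; python3 go.py .593 -.196 .17 1.537
```

```text
[ 0.69678188 -0.25765062  0.2       ] [ 0.76114403 -0.28721096  0.02      ]
t: 3.02
tcp_pos: [0.593, -0.1987, 0.1721]
tcp_rot: [0.721, 0.693, 0.0, 0.001]
wrist_force: [0.3, 0.7, 0.3]
grip_width: 0.0767
finger_force: 0.0
t: 3.52
tcp_pos: [0.5925, -0.1979, 0.1708]
tcp_rot: [0.721, 0.693, 0.0, 0.0]
wrist_force: [-0.3, 0.1, -0.1]
grip_width: 0.0367
finger_force: 0.0
shift cm [0.19 0.04 0.08] twist -0.005 | tcp [ 0.5925 -0.1979  0.1708] yaw 1.5319 t 3.52 F [-0.3  0.1 -0.1] w 0.0367 j6 -0.47
```

```bash
python3 -m pendant '[[[0,0,0,0,1],[0,0,0,0,1],[0,0,0,0,1],[0,0,0,0,1],[0,0,0,0,1],[0,0,0,0,1]]]' 8; python3 go.py .593 -.196 .17 1.537
```

```text
t: 4.02
tcp_pos: [0.5934, -0.1982, 0.1708]
tcp_rot: [0.721, 0.693, 0.001, 0.001]
wrist_force: [5.5, -1.8, -3.6]
grip_width: 0.0116
finger_force: 8.0
shift cm [ 0.22 -0.05  0.08] twist -0.005 | tcp [ 0.5934 -0.1982  0.1708] yaw 1.5317 t 4.02 F [ 5.5 -1.8 -3.6] w 0.0116 j6 -0.47
```

```bash
python3 -m pendant '[[[0.03,-0.42,0,0.1,1],[0.1,-0.83,0,0.2,1],[0.22,-1.24,0,0.3,1],[0.37,-1.63,0,0.4,1],[0.56,-2.0,0,0.5,1],[0.79,-2.35,0,0.6,1],[1.05,-2.68,0,0.7,1],[1.35,-2.98,0,0.8,1]]]' 12; python3 go.py .593 -.196 .17 1.537
```

```text
t: 4.68
tcp_pos: [0.5646, -0.1837, 0.1708]
tcp_rot: [0.935, 0.355, 0.002, 0.001]
wrist_force: [9.9, -1.3, -5.9]
grip_width: 0.0116
finger_force: 12.0
shift cm [1.3  2.81 0.09] twist -0.811 | tcp [ 0.5646 -0.1837  0.1708] yaw 0.7265 t 4.68 F [ 9.9 -1.3 -5.9] w 0.0116 j6 0.33
```

```bash
python3 -m pendant '[[[0.03,-0.42,0,0.1,1],[0.1,-0.83,0,0.2,1],[0.22,-1.24,0,0.3,1],[0.37,-1.63,0,0.4,1],[0.56,-2.0,0,0.5,1],[0.79,-2.35,0,0.6,1],[1.05,-2.68,0,0.7,1],[1.35,-2.98,0,0.8,1]]]' 12; python3 -m pendant '[[[0.03,-0.42,0,0.1,1],[0.1,-0.83,0,0.2,1],[0.22,-1.24,0,0.3,1],[0.37,-1.63,0,0.4,1],[0.56,-2.0,0,0.5,1],[0.56,-2.0,0,0.5,1],[0.56,-2.0,0,0.5,1]]]' 12; python3 go.py .561 -.134 .17 -0.587
python3 - <<'E'
from h import *
a=eyes.snapshot("top")[130:250,390:510];b=eyes.snapshot("side")[60:180,320:440]
cv2.imwrite("pics/c2.png",cv2.resize(np.hstack([a,b]),(800,400),interpolation=2))
E
```

```text
t: 5.35
tcp_pos: [0.5556, -0.1535, 0.1708]
tcp_rot: [0.999, -0.037, 0.003, 0.001]
wrist_force: [12.5, -7.9, -11.4]
grip_width: 0.0116
finger_force: 12.0
t: 5.93
tcp_pos: [0.5625, -0.1347, 0.1709]
tcp_rot: [0.96, -0.281, 0.003, 0.001]
wrist_force: [10.2, -8.3, -9.2]
grip_width: 0.0117
finger_force: 12.0
shift cm [-0.16  0.02  0.09] twist 0.018 | tcp [ 0.5625 -0.1347  0.1709] yaw -0.5692 t 5.93 F [10.2 -8.3 -9.2] w 0.0117 j6 1.7
```

View pics/c2.png

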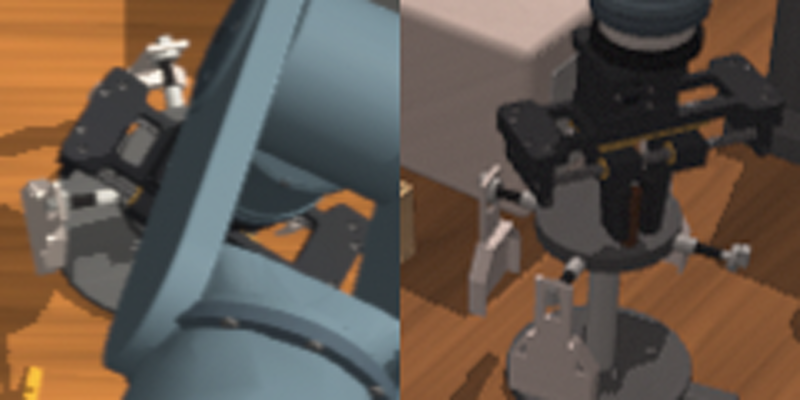

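The empty branch now points roughly over the toe, at crop (740,255) in the side view. I'll release, rise and look again from the way to the tray.

```bash
python3 -m pendant '[[[0,0,0,0,-1],[0,0,0,0,-1],[0,0,0,0,-1],[0,0,0,0,-1],[0,0,0,0,-1],[0,0,-2,0,-1],[0,0,-5,0,-1],[0,0,-8,0,-1]]]'
python3 - <<'E'
from h import *
S=lambda x,y:(280+(x-400)/6.667,230+y/6.667)
a=px2z("side",*S(538,85),.115);b=px2z("side",*S(620,42),.115);c=px2z("side",*S(585,112),.094)
print(a,b,(a+b)/2,np.degrees(np.arctan2(*(b-a)[1::-1])),np.linalg.norm(b-a),c)
for X in(a,b): print((proj("top",X)-[260,190])*7.143)
E
python3 go.py .54 .215 .25 -0.349
```

```text
t: 6.7
tcp_pos: [0.5594, -0.1321, 0.2506]
tcp_rot: [0.96, -0.28, -0.002, -0.0]
wrist_force: [0.7, -0.5, 0.6]
grip_width: 0.0628
finger_force: 0.0
[0.53640035 0.23812638 0.115     ] [0.52698438 0.20888923 0.115     ] [0.53169237 0.2235078  0.115     ] -107.85141528494272 0.030715976596477013 [0.52979505 0.22456005 0.094     ]
[131.55644653 143.90421777]
[218.30777773 172.7376301 ]
shift cm [-20.31 -28.21   0.11] twist -0.219 | tcp [ 0.5594 -0.1321  0.2506] yaw -0.5681 t 6.7 F [ 0.7 -0.5  0.6] w 0.0628 j6 1.7
```

```bash
python3 -m pendant '[[[-2.3,-3.2,0,-0.04,-1],[-4.6,-6.4,0,-0.08,-1],[-6.9,-9.6,0,-0.12,-1],[-9.2,-12.8,0,-0.16,-1],[-11.5,-16,0,-0.2,-1],[-13.8,-19.2,0,-0.235,-1],[-16.1,-22.4,0,-0.235,-1],[-18.4,-25.6,0,-0.235,-1]]]' >/dev/null; python3 go.py .534 .221 .14 -0.332;  python3 - <<'E'
from h import *
I={n:eyes.snapshot(n) for n in("top","side")}
for n in I: cv2.imwrite(f"pics/{n}3.png",I[n])
a=I["top"][140:250,395:505];b=I["side"][85:195,325:435]
cv2.imwrite("pics/c3.png",cv2.resize(np.hstack([a,b]),(800,400),interpolation=2))
E
```

```text
shift cm [-2.   -3.21 11.1 ] twist -0.001 | tcp [0.5424 0.1842 0.251 ] yaw -0.333 t 7.37 F [ 1.   0.1 -0.8] w 0.0883 j6 2.02
```

View pics/c3.png

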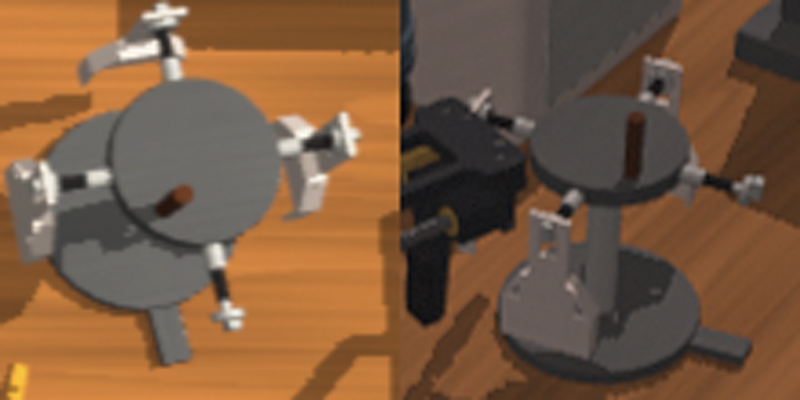

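The empty branch's tip shows near crop (229,322) in the top view, and the toe end near (174,360). I'll compute both directions from the four socket mouths and the toe.

Run:
```python
from h import *
T=lambda x,y:(395+x/3.636,140+y/3.636); S=lambda x,y:(325+(x-400)/3.636,85+y/3.636)
W=lambda p,z:px2z("top",*T(*p),z)[:2]
m=[W(p,.15) for p in((219,268),(303,145),(168,57),(87,180))]
ax=np.mean(m,0);print("axis",ax,"disc",W((196,162),.16))
for i,k in enumerate(m):
    d=k-ax;print(np.linalg.norm(d),np.degrees(np.arctan2(d[1],d[0]))%360-90*i)
t=W((174,360),.014)-ax;print("toe",np.linalg.norm(t),np.degrees(np.arctan2(t[1],t[0]))%360)
for p in((229,316),(230,322),(230,327)):
    for z in (.15,.161):
        d=W(p,z)-ax;print("tip",p,z,np.linalg.norm(d),np.degrees(np.arctan2(d[1],d[0]))%360)
# side: toe end/tip consistency
for ang in(186,190,194,198):
    a=np.radians(ang);u=np.array([np.cos(a),np.sin(a)])
    print(ang,[np.round((proj("side",[*(ax+u*q),z])-[325,85])*3.636+[400,0],0) for q,z in((.115,.014),(.1,.15),(.1,.161),(0.07,.15))])
for ang in(188,190,192,194):
    a=np.radians(ang);u=np.array([np.cos(a),np.sin(a)]);v=np.array([-u[1],u[0]])*.011
    print(ang,[np.round((proj("top",[*(ax+u*q+s*v),.014])-[395,140])*3.636,0) for q in(.075,.115) for s in(-1,1)])
im=cv2.imread("pics/top3.png")[140:250,395:505]
cv2.imwrite("pics/c3b.png",np.hstack([cv2.resize(im[55:105,25:75],(600,600),interpolation=cv2.INTER_CUBIC)]))
```

```text
axis [ 0.59621423 -0.16122474] disc [ 0.59363386 -0.15929923]
0.07043694494473783 190.2400994180016
0.07198863060633935 189.6613583418448
0.07154071208087942 -168.83627854876963
0.07083270675950178 -169.46276877825994
toe 0.113939311630411 190.23914171959723
tip (229, 316) 0.15 0.10154384226771586 189.81840518145097
tip (229, 316) 0.161 0.10260723657539858 187.71288835446086
tip (230, 322) 0.15 0.1053818962751802 189.69839787093682
tip (230, 322) 0.161 0.10640930752593088 187.67050224636023
tip (230, 327) 0.15 0.1084959791955403 189.32977476517752
tip (230, 327) 0.161 0.10951175518374043 187.36644267377955
186 [array([743., 352.]), array([744., 193.]), array([746., 180.]), array([703., 179.])]
190 [array([748., 345.]), array([748., 187.]), array([750., 174.]), array([706., 175.])]
194 [array([751., 338.]), array([751., 181.]), array([753., 168.]), array([708., 171.])]
198 [array([754., 331.]), array([754., 175.]), array([756., 162.]), array([710., 167.])]
188 [array([143., 309.]), array([173., 305.]), array([153., 364.]), array([183., 360.])]
190 [array([147., 309.]), array([177., 304.]), array([159., 364.]), array([189., 359.])]
192 [array([150., 309.]), array([180., 303.]), array([164., 364.]), array([194., 358.])]
194 [array([154., 309.]), array([183., 302.]), array([170., 363.]), array([199., 356.])]
```

View pics/c3b.png

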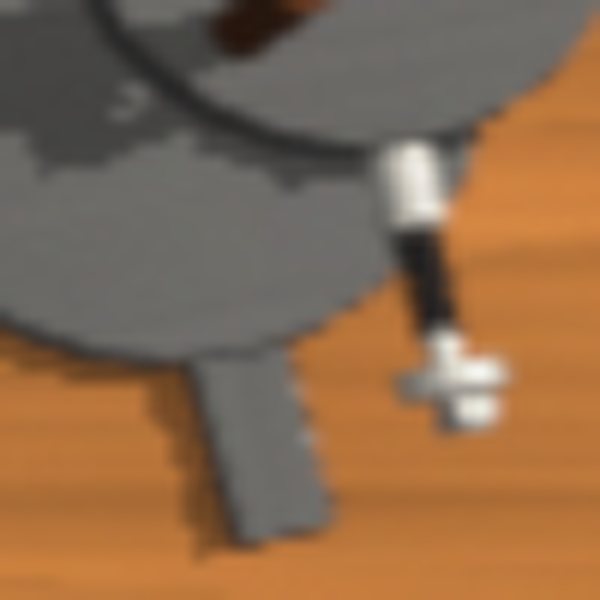

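The branch direction (about 190.3°) matches the toe (190.2°) within 1°. The tip's inner face lies about 104 mm out. Now the tray.

```bash
python3 -m pendant '[[[-1.2,-2,0,0,-1],[-2,-3.2,0,0,-1],[-2,-3.2,2,0,-1],[-2,-3.2,5,0,-1],[-2,-3.2,8,0,-1],[-2,-3.2,11.1,0,-1],[-2,-3.2,11.1,0,-1],[-2,-3.2,11.1,0,-1]]]' >/dev/null; python3 go.py .534 .221 .081 -0.332;  python3 - <<'E'
from h import *
I={n:eyes.snapshot(n) for n in("top","side")}
a=I["top"][175:245,250:320];b=I["side"][210:280,275:345]
cv2.imwrite("pics/c4.png",cv2.resize(np.hstack([a,b]),(800,400),interpolation=2))
T=lambda x,y:(395+x/3.636,140+y/3.636)
W=lambda p,z:px2z("top",*T(*p),z)[:2]
p=W((183,190),.206);print("post",p,"tipctr",W((234,323.6),.161),"collar",W((228,314.5),.151))
a=np.radians(145.4);t=np.array([-np.sin(a),np.cos(a)]);print("tang bias",t@(np.array([.5625,-.1347])-p),t)
M=R.from_quat(r.sense()["tcp_rot"]).as_matrix();c=r.sense()["tcp_pos"]
print("gp side",np.round((proj("side",[.534,.221,.115])-[275,210])*5.714+[400,0]))
E
```

```text
shift cm [-0.01 -0.3   5.75] twist -0.002 | tcp [0.5333 0.2182 0.1385] yaw -0.3337 t 8.13 F [-0.2  0.7  0.6] w 0.0884 j6 2.09
post [ 0.5647649  -0.13646519] tipctr [ 0.4897795  -0.17788165] collar [ 0.49695904 -0.17763413]
tang bias -0.00016688465331559727 [-0.56784375 -0.82313637]
gp side [582. 162.]
```

View pics/c4.png

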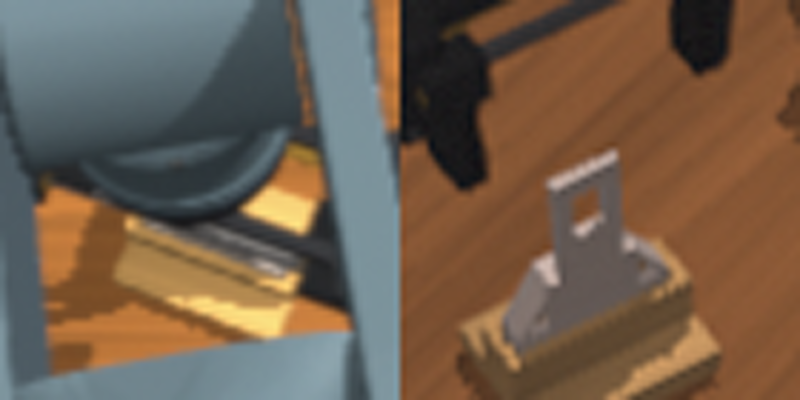

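The side view shows the handle top at crop (583,168), within about 2 mm of the estimate and centred between the fingers. I'll go down and grip.

```bash
python3 -m pendant '[[[-0.1,-0.2,2,0,-1],[-0.1,-0.2,4,0,-1],[-0.1,-0.2,5.7,0,-1],[-0.1,-0.2,5.7,0,-1],[-0.1,-0.2,5.7,0,0.3],[-0.1,-0.2,5.7,0,0.3],[-0.1,-0.2,5.7,0,0.3],[-0.1,-0.2,5.7,0,0.3]]]' 10;python3 -m pendant '[[[0,0,0,0,0.3],[0,0,0,0,0.6],[0,0,0,0,0.6],[0,0,0,0,0.6],[0,0,0,0,1],[0,0,0,0,1],[0,0,0,0,1],[0,0,0,0,1]]]' 5; python3 go.py .534 .221 .081 -0.332
```

```text
t: 8.9
tcp_pos: [0.5355, 0.2214, 0.0845]
tcp_rot: [0.986, -0.166, 0.001, -0.001]
wrist_force: [-0.5, -0.5, 0.1]
grip_width: 0.0638
finger_force: 0.0
t: 9.57
tcp_pos: [0.5342, 0.2212, 0.0827]
tcp_rot: [0.986, -0.166, -0.0, 0.0]
wrist_force: [1.3, 1.1, -0.6]
grip_width: 0.0279
finger_force: 5.0
shift cm [-0.01  0.03  0.17] twist -0.001 | tcp [0.5342 0.2212 0.0827] yaw -0.3332 t 9.57 F [ 1.3  1.1 -0.6] w 0.0279 j6 2.09
```

```bash
python3 -m pendant '[[[0,0,0,0,1],[0,0,0,0,1],[0,0,-1,0,1],[0,0,-3,0,1],[0,0,-6,0,1],[0,0,-10,0,1],[0,0,-14,0,1],[0,0,-17,0,1]]]' 30; python3 -m pendant '[[[0,0,0,0,1],[0,0,0,0,1]]]'; python3 go.py .465 -.182 .25 0.18
```

```text
t: 10.23
tcp_pos: [0.5349, 0.2214, 0.2571]
tcp_rot: [0.986, -0.166, 0.002, -0.001]
wrist_force: [0.8, 0.3, -0.6]
grip_width: 0.0273
finger_force: 30.0
t: 10.4
tcp_pos: [0.5355, 0.2215, 0.2558]
tcp_rot: [0.986, -0.166, 0.003, -0.001]
wrist_force: [-0.1, 0.5, -1.6]
grip_width: 0.0271
finger_force: 30.0
shift cm [ 6.53 40.44  0.5 ] twist -0.513 | tcp [0.5355 0.2215 0.2558] yaw -0.3331 t 10.4 F [-0.1  0.5 -1.6] w 0.0271 j6 2.09
```

```bash
python3 -m pendant '[[[-0.3,3,0.3,-0.04,1],[-0.3,7,0.3,-0.12,1],[0,11,0.3,-0.2,1],[1,15,0.3,-0.3,1],[2,19,0.3,-0.4,1],[3,23,0.3,-0.46,1],[4,27,0.3,-0.51,1],[5,31,0.3,-0.51,1]]]' >/dev/null; python3 -m pendant '[[[0,0,0,0,1]]]'>/dev/null; python3 go.py .465 -.182 .25 0.18
```

```text
shift cm [-2.81  8.43 -0.18] twist -0.01 | tcp [ 0.4784 -0.0942  0.248 ] yaw 0.1701 t 11.15 F [ 0.7  0.1 -0. ] w 0.0273 j6 0.96
```

```bash
python3 -m pendant '[[[-1.4,3,0,0,1],[-2.8,6,0,-0.01,1],[-2.8,8.4,0,-0.01,1],[-2.8,8.4,3,-0.01,1],[-2.8,8.4,6,-0.01,1],[-2.8,8.4,8.5,-0.01,1],[-2.8,8.4,10.2,-0.01,1],[-2.8,8.4,10.2,-0.01,1]]]' >/dev/null; python3 -m pendant '[[[0,0,0,0,1],[0,0,0,0,1]]]'>/dev/null
python3 - <<'E'
from h import *
from go import go
P=[]
for k in range(3):
    I=eyes.snapshot("side");P.append(r.sense()["tcp_pos"])
P=np.array(P);print(P.round(4).tolist());c=P.mean(0)
go([.465,-.182,.1427],.18)
b=I[95:175,375:455];cv2.imwrite("pics/c5.png",cv2.resize(b,(600,600),interpolation=cv2.INTER_CUBIC));cv2.imwrite("pics/side5.png",I)
u=np.array([np.cos(np.radians(190.3)),np.sin(np.radians(190.3)),0])
f=lambda X:np.round((proj("side",X)-[375,95])*7.5)
e=c+[0,0,.0113]
print("eye",f(e),"top",f(e+[0,0,.021]))
t=np.array([.4898,-.1779,.161]);print("tip top",f(t),"bar",f(t-[0,0,.011]),"axis",f(np.array([.595,-.1605,.15])+u*.07))
E
```

```text
[[0.468, -0.1758, 0.1488], [0.4682, -0.176, 0.149], [0.4682, -0.1761, 0.1491]]
shift cm [-0.43  0.52  0.64] twist 0.007 | tcp [ 0.4682 -0.1761  0.1491] yaw 0.187 t 12.13 F [ 0.  -0.5  0.3] w 0.0271 j6 0.79
eye [423. 322.] top [431. 269.]
tip top [367. 294.] bar [363. 321.] axis [259. 289.]
```

View pics/c5.png

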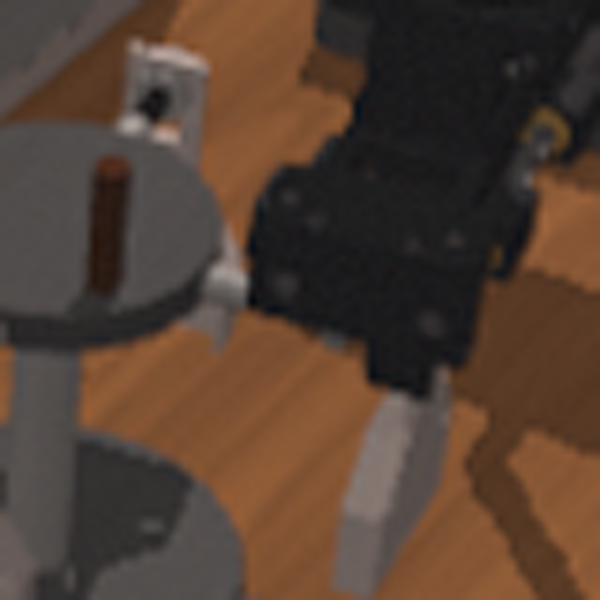

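The gripper hides the eye from this camera, so I'll line up by numbers and feel the way in.

```bash
cat > w.py <<'E'
from h import *
from go import go
s=[]
for k in range(3): eyes.snapshot("side"); s.append(r.sense())
c=np.mean([x["tcp_pos"] for x in s],0);F=np.mean([x["wrist_force"] for x in s],0)
u=np.array([-.9839,-.1788,0]);v=np.array([.1788,-.9839,0]);t=np.array([.4898,-.179,.15])
d=c-t;print("out of tip ctr mm",round(d@u*1000,1),"lateral(tool y)",round(d@v*1000,1),"eye above CL",round((c[2]+.0113-.15)*1000,1),"Fin",round(-F@u,1),"Flat",round(F@v,1),"Fz",round(F[2],1),"t",round(s[-1]["t"],2),"w",round(s[-1]["grip_width"],4),"yaw err",round(float(np.arctan2(*R.from_quat(s[-1]["tcp_rot"]).as_matrix()[1::-1,0]))-.18,3))
E
python3 -m pendant '[[[0,0.3,0.3,0,1],[0,0.7,0.64,0.007,1],[0,0.7,0.64,0.007,1],[0,0.7,0.64,0.007,1]]]' >/dev/null; python3 w.py
```

```text
out of tip ctr mm 21.5 lateral(tool y) -0.2 eye above CL 2.6 Fin -0.4 Flat -0.1 Fz -1.4 t 12.62 w 0.0272 yaw err -0.0
```

```bash
python3 -m pendant '[[[0.4,0,-0.14,0,1],[0.8,0,-0.14,0,1],[1.2,0,-0.14,0,1],[1.2,0,-0.14,0,1]]]' >/dev/null; python3 w.py; python3 -m pendant '[[[0.15,0,0,0,1],[0.3,0,0,0,1],[0.4,0,0,0,1]]]'; python3 w.py
```

```text
out of tip ctr mm 9.2 lateral(tool y) -0.4 eye above CL 4.0 Fin 0.0 Flat 0.3 Fz -0.3 t 13.1 w 0.0273 yaw err 0.0
t: 13.35
tcp_pos: [0.4845, -0.1797, 0.1427]
tcp_rot: [0.996, 0.09, 0.0, 0.0]
wrist_force: [0.0, -0.8, -1.1]
grip_width: 0.027
finger_force: 30.0
out of tip ctr mm 5.3 lateral(tool y) -0.2 eye above CL 4.0 Fin -0.4 Flat -0.3 Fz -1.3 t 13.5 w 0.0272 yaw err -0.0
```

```bash
python3 -m pendant '[[[0.15,0,0,0,1],[0.3,0,0,0,1],[0.3,0,0,0,1]]]'; python3 w.py
```

```text
t: 13.75
tcp_pos: [0.4876, -0.1792, 0.1428]
tcp_rot: [0.996, 0.09, 0.0, 0.0]
wrist_force: [-0.2, -0.7, -0.7]
grip_width: 0.0269
finger_force: 30.0
out of tip ctr mm 2.4 lateral(tool y) -0.2 eye above CL 4.0 Fin -0.1 Flat -0.2 Fz -0.8 t 13.9 w 0.0273 yaw err -0.0
```

```bash
python3 -m pendant '[[[0.1,0,0,0,1],[0.2,0,0,0,1],[0.2,0,0,0,1]]]' >/dev/null; python3 w.py;  python3 -m pendant '[[[0.1,0,0,0,1],[0.2,0,0,0,1],[0.2,0,0,0,1]]]' >/dev/null; python3 w.py
```

```text
out of tip ctr mm 0.4 lateral(tool y) -0.2 eye above CL 4.0 Fin -0.0 Flat 0.3 Fz -1.0 t 14.3 w 0.0272 yaw err -0.0
out of tip ctr mm -1.6 lateral(tool y) -0.3 eye above CL 4.0 Fin -0.3 Flat 0.3 Fz -0.2 t 14.7 w 0.027 yaw err -0.0
```

```bash
python3 -m pendant '[[[0.1,0,0,0,1],[0.15,0,0,0,1],[0.15,0,0,0,1]]]' >/dev/null; python3 w.py;  python3 -m pendant '[[[0.1,0,0,0,1],[0.1,0,0,0,1],[0.1,0,0,0,1]]]' >/dev/null; python3 w.py
```

```text
out of tip ctr mm -3.1 lateral(tool y) -0.3 eye above CL 4.0 Fin 0.2 Flat -0.2 Fz -0.7 t 15.1 w 0.027 yaw err -0.0
out of tip ctr mm -4.1 lateral(tool y) -0.2 eye above CL 4.0 Fin -0.2 Flat -0.1 Fz -0.1 t 15.5 w 0.027 yaw err -0.0
```

```bash
python3 -m pendant '[[[0.1,0,0,0,1],[0.1,0,0,0,1],[0.1,0,0,0,1]]]' >/dev/null; python3 w.py;  python3 -m pendant '[[[0.1,0,0,0,1],[0.1,0,0,0,1],[0.1,0,0,0,1]]]' >/dev/null; python3 w.py
```

```text
out of tip ctr mm -5.0 lateral(tool y) -0.3 eye above CL 4.0 Fin 0.1 Flat -0.0 Fz -0.7 t 15.9 w 0.027 yaw err -0.0
out of tip ctr mm -6.1 lateral(tool y) -0.3 eye above CL 4.0 Fin -0.3 Flat 0.2 Fz -0.8 t 16.3 w 0.0271 yaw err -0.0
```

```bash
python3 -m pendant '[[[0.1,0,0,0,1],[0.1,0,0,0,1],[0.1,0,0,0,1]]]' >/dev/null; python3 w.py;  python3 -m pendant '[[[0.1,0,0,0,1],[0.1,0,0,0,1],[0.1,0,0,0,1]]]' >/dev/null; python3 w.py
```

```text
out of tip ctr mm -6.8 lateral(tool y) -0.3 eye above CL 3.9 Fin -2.2 Flat 0.5 Fz -0.1 t 16.7 w 0.0268 yaw err -0.0
out of tip ctr mm -7.9 lateral(tool y) -0.3 eye above CL 3.9 Fin -2.5 Flat -0.6 Fz -0.5 t 17.1 w 0.0275 yaw err -0.0
```

```bash
python3 -m pendant '[[[0.1,0,0,0,1],[0.15,0,0,0,1],[0.15,0,0,0,1]]]' >/dev/null; python3 w.py;  python3 -m pendant '[[[0.1,0,0,0,1],[0.15,0,0,0,1],[0.15,0,0,0,1]]]' >/dev/null; python3 w.py
```

```text
out of tip ctr mm -9.5 lateral(tool y) -0.3 eye above CL 3.9 Fin -3.4 Flat 0.0 Fz -0.9 t 17.5 w 0.0272 yaw err -0.0
out of tip ctr mm -11.0 lateral(tool y) -0.3 eye above CL 4.0 Fin -4.4 Flat 0.3 Fz -0.4 t 17.9 w 0.0271 yaw err -0.0
```

```bash
python3 -m pendant '[[[0.03,0,0.15,0,1],[0.03,0,0.3,0,1],[0.03,0,0.5,0,1],[0.03,0,0.5,0,1]]]' >/dev/null; python3 w.py;  python3 -m pendant '[[[0,0,0.15,0,1],[0,0,0.3,0,1],[0,0,0.4,0,1],[0,0,0.4,0,1]]]' >/dev/null; python3 w.py
```

```text
out of tip ctr mm -11.2 lateral(tool y) -0.3 eye above CL -1.3 Fin -4.2 Flat 0.4 Fz -1.0 t 18.38 w 0.0271 yaw err -0.0
out of tip ctr mm -11.3 lateral(tool y) -0.3 eye above CL -5.1 Fin -4.4 Flat 0.7 Fz -0.2 t 18.87 w 0.0274 yaw err -0.0
```

```bash
python3 -m pendant '[[[0,0,0.1,0,1],[0,0,0.2,0,1],[0,0,0.2,0,1]]]' >/dev/null; python3 w.py;  python3 -m pendant '[[[0,0,0.06,0,1],[0,0,0.06,0,1],[0,0,0.06,0,1]]]' >/dev/null; python3 w.py
```

```text
out of tip ctr mm -11.3 lateral(tool y) -0.2 eye above CL -7.0 Fin -4.3 Flat -0.2 Fz -0.1 t 19.27 w 0.0273 yaw err -0.0
out of tip ctr mm -11.4 lateral(tool y) -0.2 eye above CL -7.6 Fin -4.8 Flat -0.0 Fz 0.6 t 19.67 w 0.0271 yaw err -0.0
```

```bash
python3 -m pendant '[[[0,0,0.04,0,1],[0,0,0.04,0,1],[0,0,0.04,0,1]]]' >/dev/null; python3 w.py;  python3 -m pendant '[[[0,0,0.04,0,1],[0,0,0.04,0,1],[0,0,0.04,0,1]]]' >/dev/null; python3 w.py
```

```text
out of tip ctr mm -11.4 lateral(tool y) -0.2 eye above CL -8.0 Fin -4.8 Flat 0.2 Fz 1.0 t 20.07 w 0.0271 yaw err -0.0
out of tip ctr mm -11.4 lateral(tool y) -0.2 eye above CL -8.4 Fin -4.1 Flat -0.3 Fz 0.6 t 20.47 w 0.0272 yaw err -0.0
```

```bash
python3 -m pendant '[[[0,0,0.05,0,1],[0,0,0.05,0,1],[0,0,0.05,0,1]]]' >/dev/null; python3 w.py
```

```text
out of tip ctr mm -11.4 lateral(tool y) -0.2 eye above CL -8.7 Fin -4.3 Flat -0.2 Fz 2.9 t 20.87 w 0.0274 yaw err -0.0
```

Fz has risen to about +3 N, so the handle is seated. I'll ease outward to just short of the tip and release.

```bash
python3 -m pendant '[[[-0.1,0,-0.03,0,1],[-0.22,0,-0.03,0,1],[-0.22,0,-0.03,0,1]]]' >/dev/null; python3 w.py; python3 -m pendant '[[[0,0,0,0,0.2],[0,0,0,0,0.2],[0,0,0,0,0.2],[0,0,0,0,0.2],[0,0,0,0,0.2],[0,0,0,0,0.2]]]' 5; python3 w.py
```

```text
out of tip ctr mm -9.2 lateral(tool y) -0.3 eye above CL -8.6 Fin -2.8 Flat 0.5 Fz 0.9 t 21.27 w 0.0273 yaw err -0.0
t: 21.77
tcp_pos: [0.4989, -0.1771, 0.1301]
tcp_rot: [0.996, 0.09, 0.0, 0.0]
wrist_force: [-0.7, 0.7, -0.1]
grip_width: 0.0353
finger_force: 0.0
out of tip ctr mm -9.2 lateral(tool y) -0.2 eye above CL -8.6 Fin 0.4 Flat 0.1 Fz 0.6 t 21.92 w 0.0353 yaw err -0.0
```

```bash
python3 -m pendant '[[[0,0,-0.5,0,0.2],[0,0,-1.5,0,0.2],[0,0,-3,0,0.2],[0,0,-5,0,0.2],[0,0,-8,0,0.2],[0,0,-11,0,0.2],[0,-4,-11,0,0.2],[0,-8,-11,0,0.2]]]'; python3 -m pendant '[[[0,-4,0,0,0.2],[0,-8,0,0,0.2],[0,-12,0,0,0.2],[0,-16,0,0,0.2],[0,-20,0,0,0.2],[0,-20,0,0,0.2]]]' >/dev/null
python3 - <<'E'
from h import *
I={n:eyes.snapshot(n) for n in("top","side")}
a=I["top"][140:250,395:505];b=I["side"][85:195,325:435]
cv2.imwrite("pics/c6.png",cv2.resize(np.hstack([a,b]),(800,400),interpolation=2)); st()
E
```

```text
t: 22.58
tcp_pos: [0.4859, -0.0996, 0.2437]
tcp_rot: [0.996, 0.088, 0.003, 0.002]
wrist_force: [0.6, -0.1, -0.1]
grip_width: 0.0348
finger_force: 0.0
t 23.18 tcp [0.4486 0.0997 0.2412] F [ 1.  -0.7 -0.5] w 0.0351
toolaxes
 [[ 0.983  0.183  0.002]
 [ 0.183 -0.983 -0.   ]
 [ 0.002  0.001 -1.   ]]
```

View pics/c6.png

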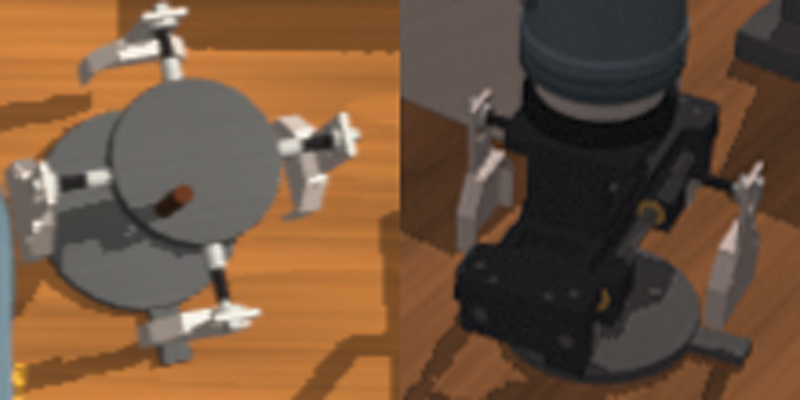

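The tray hangs on the branch at crop (235,318) in the top view and (750,180) in the side view. It sits between tip and collar like the other three, and the branch has not moved.

```bash
python3 -c "
from cell import r
print(r.job_done())"
```

```text
the job is handed in; nothing more can be done
None
```

The job is handed in: the empty branch points over the toe to within about 1° as measured in the pictures, and the upper tray hangs on it between tip and collar. I never felt more than about 5 N between tray and tree, and it took about 23 s of the 64 s. The gripper is empty and clear, and I did not touch the other things, though I took no last picture of them.

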